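Un-nest the washed condiment pots and set them on their saucers

ROBOT

A 6-joint arm with a two-finger parallel gripper is mounted at the origin on a cart in front of the work surface, level with it; the furniture and walls round the work are solid. World frame = base frame: x ahead of the robot, y to its left, z up, the work surface at z = 0. Lengths are in m, angles in rad, forces in N, time in s.
With the tool pointing down it reaches from about 0.35 to 0.775 m from the base axis. Payload 5.5 kg.
Tool frame: the origin (TCP) lies between the finger pads; the fingertips stand 8 mm ahead of it and the grasp point (between the pads) lies 11 mm behind it; z points along the fingers, y is the line along which they close (so a half turn about z gives the same grasp; the last joint's range is limited). The gripper opens to 85 mm and grips with 20 to 120 N. Pads are 22 mm wide; open, the fingers measure 114 mm over their backs; the gripper's body (76 mm by 85 mm) begins 54 mm behind the grasp point. The pads swing forward as they close: fully open they stand 13 mm farther back than shut.
Start: joints at [-1.397, 0.313, 0.046, 1.304, 0, 1.431], TCP at [0.177, -0.547, 0.239] pointing down, gripper open.
Joint ranges: [-2.76, 2.76], [-0.86, 1.69], [-1.03, 1.26], [-2.2, 2.34], [-1.47, 1.5], [-3.14, 3.14]. Speed limits (rad/s): [2.57, 2.57, 3.14, 3.14, 3.14, 3.14].

INTERFACE

Orientations are given as a unit quaternion [w, x, y, z].
In Python, from workcell import status, vision, job gives the robot as it stands. The module is installed in compiled form; this text tells all that it offers.
- The arm moves only by the tool apply_moves, never from a script. Its argument "moves" is one flat list of numbers, 6 for each row, row after row: the shift along the world's x, y, z in units of 25 mm (1.0 is 25 mm), then the turn, a rotation vector about the world's x, y, z in rad. In form: [x, y, z, rx, ry, rz, x, y, z, rx, ry, rz, ...]. A call has 1 to 20 rows; each row is the pose to reach, as a shift and turn from the pose commanded when the call began; what a row does not reach only later rows make up. A row lasts 1/12 s, in which the tool goes at most 41.7 mm and 7.16 degrees, less where a joint would pass 70% of its speed; a pose out of reach is approached as far as the arm can. A call with a gripper value outside its range is refused whole. "claw" is the opening in per cent of the stroke, from 0 (shut) to 100 (fully open), set as the call begins (left out, the last holds). The fingers move at their own pace and stop on an object; "newtons" is the grip in N (left out, the last holds). Time passes only in rows, so rows that repeat a pose let the fingers close. It gives the time, the measured TCP pose, the force, the opening and the grip force at its end, in the units of the state.
- status.get_state(): the state, without advancing time (a new reading comes with each control period).
- vision.read_camera(name): name is "scene" or "top" or "wrist"; returns a dict with "image" (400x640x3 uint8, blue, green, red), "camera_matrix" (3x3 intrinsics, pixels), "dist_coeffs" ([k1, k2, p1, p2, k3] as OpenCV has them; the pictures are not rectified), "camera_from_world" (4x4, takes a point from world to camera coordinates). Camera axes: x right, y down, z forward; pixel columns grow to the right and rows downward; lengths in m; the calibration is good to about 2 mm. A picture is of the moment at which its call begins. There is no depth.
- job.hand_in(): hands the job in; it is judged then, once.
The state is a dict: "clock": time; "joint_pos": joint angles; "qvel": joint speeds; "tau": joint torques, N m; "tcp_pos": TCP position; "orientation": TCP orientation; "wrist_force": force on the tool from outside, world axes, zero at the start; "ft_torque": the same for the moment, N m; "finger_gap": finger opening in m; "grip_force": force on a finger pad.
Only numpy, scipy, OpenCV 4.12 (cv2) and the standard library are available. Lean on these libraries where they do the work, as an engineer would, in place of code of your own. Each camera call takes 0.05 s, during which the arm holds its last target. There are 200 camera calls.

TASK

Lay out the self-service station: lift the two slim beakers out of the wide pots they are nested in, and stand all four, the two beakers and the two pots, each upright on the saucer of its own colour, sitting flat inside the lip. Knock nothing over, and leave the dessert tub and the sauce bottle where they are.

Things in the scene. Friction and masses are not known exactly. Their poses are not given: they have to be found in the camera images.
- red_pot: Low wide red plastic pot, loose, about 160 g: upright cylinder 68 mm in outside diameter and 50 mm tall, with a round hollow 54 mm wide and 28 mm deep in its top (inner floor 22 mm above its underside). At the start a beaker stands in the hollow. Origin: centre of the underside; z up the axis.
- yellow_pot: Low wide yellow plastic pot, loose, about 160 g: upright cylinder 62 mm in outside diameter and 50 mm tall, with a round hollow 54 mm wide and 28 mm deep in its top (inner floor 22 mm above its underside). At the start a beaker stands in the hollow. Origin: centre of the underside; z up the axis.
- green_beaker: Slim green plastic beaker, loose, about 90 g: 66 mm tall, straight round body 46 mm in outside diameter, open at the top, on a flanged foot 50 mm in diameter that fills the lowest 9 mm. At the start it stands in the hollow of the red or the yellow pot, foot on the pot's inner floor with 2 mm play all round, its upper 38 mm above the pot's rim. Origin: centre of the underside; z up the axis.
- black_beaker: Slim black plastic beaker, loose, about 90 g: 66 mm tall, straight round body 40 mm in outside diameter, open at the top, on a flanged foot 50 mm in diameter that fills the lowest 9 mm. At the start it stands in the hollow of the red or the yellow pot, foot on the pot's inner floor with 2 mm play all round, its upper 38 mm above the pot's rim. Origin: centre of the underside; z up the axis.
- red_saucer: Round red saucer fixed on a 3 mm cork mat on the counter (the mat lies under all the pots and saucers): outside diameter 96 mm, flat floor 3 mm above its underside, raised lip up to 9 mm above its underside, 84 mm wide inside the lip; about 8 mm of play round the foot of the red pot. Origin: centre of the underside, on the mat; z up.
- yellow_saucer: Round yellow saucer fixed on a 3 mm cork mat on the counter (the mat lies under all the pots and saucers): outside diameter 90 mm, flat floor 3 mm above its underside, raised lip up to 9 mm above its underside, 78 mm wide inside the lip; about 8 mm of play round the foot of the yellow pot. Origin: centre of the underside, on the mat; z up.
- green_saucer: Round green saucer fixed on a 3 mm cork mat on the counter (the mat lies under all the pots and saucers): outside diameter 78 mm, flat floor 3 mm above its underside, raised lip up to 9 mm above its underside, 66 mm wide inside the lip; about 8 mm of play round the foot of the green beaker. Origin: centre of the underside, on the mat; z up.
- black_saucer: Round black saucer fixed on a 3 mm cork mat on the counter (the mat lies under all the pots and saucers): outside diameter 78 mm, flat floor 3 mm above its underside, raised lip up to 9 mm above its underside, 66 mm wide inside the lip; about 8 mm of play round the foot of the black beaker. Origin: centre of the underside, on the mat; z up.
- tub: Bystander: small lidded pink-and-white dessert tub, 72 mm wide, 71 mm tall, loose, on the counter to the robot's right of the work. Origin: centre of the underside.
- sauce_bottle: Bystander: white sauce bottle with a blue cap, 53x87 mm, 174 mm tall, loose, on the counter to the robot's left of the work. Origin: centre of the underside.

How it is judged:
By the outcome, as a careful person would: the job done as asked, in the order asked, and still so for the second after the job is handed in, with the robot touching nothing.
It also fails if it takes over 128 s, if anything falls off the work surface, if the arm or the gripper's body presses on something with over 40 N, if the wrist force passes 120 N, or if a joint passes its speed limit or range.

## Working session

There is one attempt and no reset: what is moved stays moved. The work goes in short steps, Python scripts to look and compute and a tool call to move; the robot and the scene stay as the last step left them, time stands still between calls to the robot, and variables do not carry over. Pictures are saved under pics/ and viewed, at most 14 in all, crops included, and the job is handed in when it is done.

Besides the shell and the picture viewer there is one more tool, called by a JSON object that holds its "api" and its "payload". apply_moves: Moves the arm, as the interface text tells. Its arguments: {"type":"object","properties":{"moves":{"type":"array","items":{"type":"number"}},"claw":{"type":"number"},"newtons":{"type":"number"}},"required":["moves"]}

```bash
mkdir -p pics; cat > h.py <<'E'
import numpy as np, cv2
from workcell import status, vision, job
def cam(n, save=None):
    c=vision.read_camera(n)
    if save: cv2.imwrite('pics/'+save,c['image'])
    return c
def ray(c,uv,z):
    K=np.array(c['camera_matrix']);d=np.array(c['dist_coeffs']);T=np.array(c['camera_from_world'])
    p=cv2.undistortPoints(np.array(uv,float).reshape(-1,1,2),K,d).reshape(-1,2)
    D=np.c_[p,np.ones(len(p))]@T[:3,:3]; o=-T[:3,:3].T@T[:3,3]
    return o+D*((z-o[2])/D[:,2])[:,None]
def proj(c,P):
    T=np.array(c['camera_from_world'])
    return cv2.projectPoints(np.array(P,float).reshape(-1,1,3),cv2.Rodrigues(T[:3,:3])[0],T[:3,3],np.array(c['camera_matrix']),np.array(c['dist_coeffs']))[0].reshape(-1,2)
E
python3 - <<'E'
from h import *
a=cam('top','top0.png');b=cam('scene','scene0.png')
for c in(a,b):
    T=np.array(c['camera_from_world']);print(-T[:3,:3].T@T[:3,3],T[2,:3])
print(status.get_state())
E
```

```text
[-0.23450176 -0.13264184  1.41214051] [ 0.48012086  0.09814192 -0.87169497]
[ 0.22706388 -1.14281142  0.83104126] [ 0.1947505   0.80925458 -0.55423755]
{'clock': 0.1, 'joint_pos': array([-1.39660760e+00,  3.13934138e-01,  4.50755682e-02,  1.30360121e+00,
        5.77312921e-06,  1.43121311e+00]), 'qvel': array([-0.00077393, -0.00123197,  0.00374299, -0.0011308 ,  0.00020461,
        0.00137391]), 'tau': array([ 1.79032126e-03, -4.81724668e+01,  2.99245191e+01,  1.27069774e-02,
       -2.01865191e-04,  1.30787029e-05]), 'tcp_pos': array([ 0.17739574, -0.54647766,  0.23848604]), 'orientation': array([-8.31652593e-04,  9.87718276e-01,  1.56243127e-01, -1.15043196e-05]), 'wrist_force': array([ 0.23481319, -0.50998684, -0.29679142]), 'ft_torque': array([-0.04067885,  0.04505351,  0.03176419]), 'grip_force': 0.0, 'finger_gap': 0.08519285171702136}
```

View pics/top0.png

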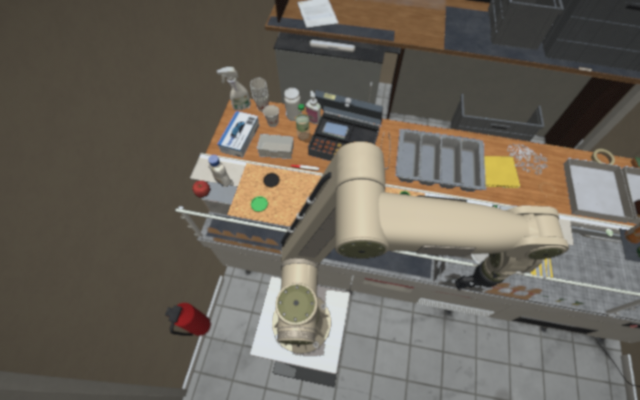

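View pics/scene0.png

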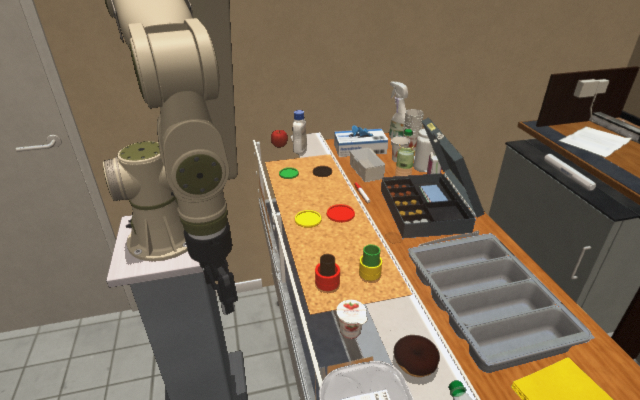

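Scene view: the red pot holding the black beaker is at about (327,272), and the yellow pot holding the green beaker at (371,262). The saucers are green (289,173), black (322,171), yellow (308,219) and red (341,213). The tub is at (351,315) and the bottle at (299,132). In the top view the arm hides the pots.

```bash
cat >> h.py <<'E'
def comps(c,roi=None,minA=25):
    h=cv2.cvtColor(c['image'],cv2.COLOR_BGR2HSV);H,S,V=cv2.split(h)
    M={'red':((H<6)|(H>172))&(S>170)&(V>70),'yellow':(H>22)&(H<34)&(S>170)&(V>90),'green':(H>45)&(H<80)&(S>130)&(V>40),'black':(V<62)}
    out=[]
    for n,m in M.items():
        m=m.astype(np.uint8)
        if roi: k=np.zeros_like(m);x0,y0,x1,y1=roi;k[y0:y1,x0:x1]=1;m=m*k
        for q in cv2.findContours(m,cv2.RETR_EXTERNAL,cv2.CHAIN_APPROX_NONE)[0]:
            if cv2.contourArea(q)>minA: out.append((n,q))
    return out
E
python3 - <<'E'
from h import *
b=cam('scene');a=cam('top')
for nm,c,roi in(('scene',b,(265,155,400,300)),('top',a,(230,165,320,220))):
  for n,q in comps(c,roi):
    hull=cv2.convexHull(q); x,y,w,h=cv2.boundingRect(q)
    # saucer: outline -> plane at lip height, min circle
    P=ray(c,hull.reshape(-1,2)+0.0,0.012)[:,:2].astype(np.float32)
    ctr,r=cv2.minEnclosingCircle(P)
    e=cv2.fitEllipse(hull) if len(hull)>5 else None
    print(nm,n,(x,y,w,h),cv2.contourArea(q),'lipplane',np.round(ctr,4),round(r,4),np.round(ray(c,[e[0]],0.012)[0],4) if e else '')
v=b['image'][225:325,290:420];cv2.imwrite('pics/crop1.png',cv2.resize(v,None,fx=6,fy=6,interpolation=cv2.INTER_CUBIC))
E
```

```text
scene red (315, 264, 25, 27) 358.0 lipplane [ 0.4509 -0.3073] 0.0549 [ 0.4514 -0.3045  0.012 ]
scene red (327, 205, 28, 17) 340.5 lipplane [ 0.5701 -0.0236] 0.0494 [ 0.5709 -0.0251  0.012 ]
scene yellow (360, 255, 22, 16) 63.0 lipplane [ 0.5859 -0.2815] 0.0364 [ 0.5879 -0.2791  0.012 ]
scene yellow (295, 210, 26, 17) 330.5 lipplane [ 0.4578 -0.0267] 0.0483 [ 0.4583 -0.0273  0.012 ]
scene green (364, 245, 16, 21) 249.0 lipplane [ 0.5965 -0.2534] 0.0455 [ 0.5972 -0.2547  0.012 ]
scene green (279, 168, 19, 10) 130.5 lipplane [0.4513 0.2882] 0.0392 [0.451  0.2866 0.012 ]
scene black (320, 255, 14, 20) 212.0 lipplane [ 0.4607 -0.2618] 0.0414 [ 0.4612 -0.2661  0.012 ]
scene black (382, 183, 18, 47) 262.0 lipplane [ 0.751  -0.0178] 0.1421 [0.7591 0.2374 0.012 ]
scene black (384, 178, 16, 9) 60.5 lipplane [0.82   0.1221] 0.0365 [0.8198 0.1198 0.012 ]
scene black (314, 167, 17, 9) 108.5 lipplane [0.5811 0.2671] 0.0358 [0.5819 0.2658 0.012 ]
top green (253, 198, 13, 12) 110.5 lipplane [0.4504 0.297 ] 0.03 [0.4504 0.2969 0.012 ]
top black (300, 204, 10, 12) 34.0 lipplane [0.4616 0.0949] 0.0318 [0.4642 0.0943 0.012 ]
top black (310, 182, 10, 18) 47.0 lipplane [0.5646 0.0702] 0.0484 [0.571  0.0628 0.012 ]
top black (265, 174, 13, 12) 106.5 lipplane [0.5815 0.277 ] 0.0312 [0.5812 0.2764 0.012 ]
```

View pics/crop1.png

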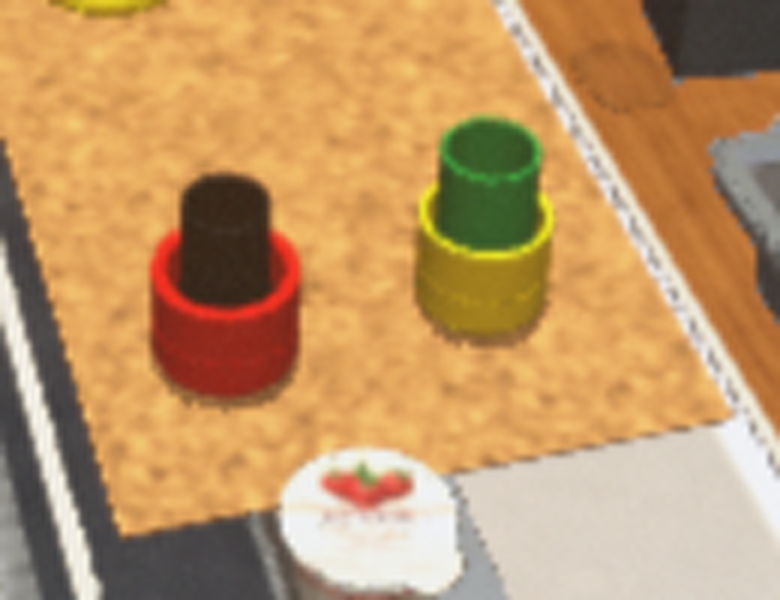

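```bash
python3 - <<'E'
from h import *
b=cam('scene')
print('black rim',ray(b,[[327.5,258]],.091),'green rim',ray(b,[[371.7,250]],.091))
print('red rim',ray(b,[[327.6,270.5]],.053),'yel rim',ray(b,[[370.7,260.7]],.053))
print('tub lid',ray(b,[[351.5,311.5]],.071),'bottle',ray(b,[[299,152]],0.0))
print('mat corner etc', ray(b,[[290+125/6,225+535/6],[290+720/6,225+420/6]],.003))
w=cam('wrist','w0.png');T=w['camera_from_world'];s=status.get_state()
print(-T[:3,:3].T@T[:3,3]-s['tcp_pos'],T[:3,:3]); print(w['camera_matrix'])
E
```

```text
black rim [[ 0.44733306 -0.3232521   0.091     ]] green rim [[ 0.57074452 -0.32125845  0.091     ]]
red rim [[ 0.44603959 -0.32980747  0.053     ]] yel rim [[ 0.57036434 -0.32118581  0.053     ]]
tub lid [[ 0.45931426 -0.49665893  0.071     ]] bottle [[0.53175091 0.47287222 0.        ]]
mat corner etc [[ 0.37807176 -0.42205924  0.003     ]
 [ 0.64714313 -0.42249482  0.003     ]]
[0.06215023 0.01952959 0.1335276 ] [[ 3.08776211e-01 -9.51134488e-01 -6.60428440e-04]
 [-9.17976535e-01 -2.98193414e-01  2.61533495e-01]
 [-2.48950463e-01 -8.01490640e-02 -9.65194175e-01]]
[[350.62390533   0.         320.27941808]
 [  0.         350.62390533 197.54473175]
 [  0.           0.           1.        ]]
```

{"api": "apply_moves", "payload": {"moves": [1,0.7,0.4,0,0,-0.03,2,1.4,0.8,0,0,-0.06,3,2.2,0.8,0,0,-0.09,4,3,0.8,0,0,-0.12,5,3.7,0.8,0,0,-0.15,6,4.4,0.8,0,0,-0.18,7,5.2,0.8,0,0,-0.21,8,5.9,0.8,0,0,-0.24,9,6.7,0.8,0,0,-0.27,10,7.4,0.8,0,0,-0.3,11,8.2,0.8,0,0,-0.314,12,8.9,0.8,0,0,-0.314,12,8.9,0.8,0,0,-0.314,12,8.9,0.8,0,0,-0.314,12,8.9,0.8,0,0,-0.314], "claw": 100, "newtons": 25}}

```text
clock: 1.55
tcp_pos: [0.4773, -0.3245, 0.2591]
orientation: [0.0, 1.0, 0.0, -0.0]
wrist_force: [-0.2, -1.2, 0.0]
finger_gap: 0.0856
grip_force: 0.0
```

```bash
python3 - <<'E'
from h import *
s=status.get_state();print(s['joint_pos'],s['tcp_pos'],s['orientation'],s['clock'])
w=cam('wrist','w1.png');a=cam('top','top1.png')
E
```

```text
[-7.35865955e-01  3.13555926e-01  9.48172039e-02  1.35247752e+00
 -5.15342520e-04  2.40539305e+00] [ 0.47726127 -0.32445518  0.2591337 ] [ 5.00148119e-05  9.99999931e-01  1.66876896e-04 -3.28595244e-04] 1.55
```

View pics/w1.png

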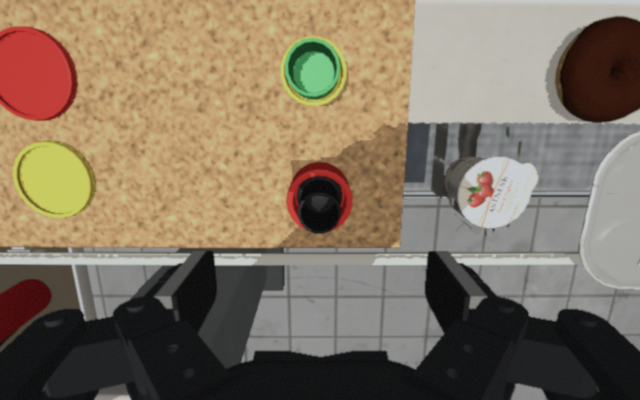

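Wrist view: black beaker rim at about (320,206) in the red pot (320,199), green rim at (313,68) in the yellow pot (314,71). Red saucer (33,73), yellow saucer (54,179), tub (490,190).

```bash
cat >> h.py <<'E'
def circ(c,q,z):
    P=ray(c,q.reshape(-1,2)+0.0,z)[:,:2].astype(np.float32)
    k,r=cv2.minEnclosingCircle(P); return np.round(k,4),round(float(r),4)
E
python3 - <<'E'
from h import *
w=cam('wrist')
for n,q in comps(w,(0,0,420,245),150):
    x,y,W,h=cv2.boundingRect(q)
    print(n,(x,y,W,h),*[(z,)+circ(w,q,z) for z in (.012,.053,.091)])
g=w['image'][0:250,250:390];print()
for n,u in(('black',(320,206)),('green',(313,68))):print(n,ray(w,[u],.091))
E
```

```text
red (287, 162, 65, 67) (0.012, array([ 0.439 , -0.3241]), 0.0404) (0.053, array([ 0.4501, -0.3243]), 0.036) (0.091, array([ 0.4604, -0.3245]), 0.032)
red (0, 27, 76, 93) (0.012, array([ 0.5714, -0.0236]), 0.0479) (0.053, array([ 0.5683, -0.0562]), 0.0427) (0.091, array([ 0.5654, -0.0864]), 0.038)
green (287, 41, 49, 48) (0.012, array([ 0.5776, -0.3165]), 0.0249) (0.053, array([ 0.5738, -0.3175]), 0.0222) (0.091, array([ 0.5702, -0.3185]), 0.0198)
black (297, 176, 44, 57) (0.012, array([ 0.4304, -0.3239]), 0.0334) (0.053, array([ 0.4424, -0.3241]), 0.0298) (0.091, array([ 0.4536, -0.3244]), 0.0265)
black (289, 42, 43, 28) (0.012, array([ 0.5821, -0.3156]), 0.0224) (0.053, array([ 0.5778, -0.3168]), 0.02) (0.091, array([ 0.5738, -0.3178]), 0.0177)

black [[ 0.45227912 -0.32576516  0.091     ]]
green [[ 0.56925316 -0.32026082  0.091     ]]
```

{"api": "apply_moves", "payload": {"moves": [-0.4,0,-1,0,0,0,-1.1,0,-2.2,0,0,0,-1.1,0,-3.4,0,0,0,-1.1,0,-4.6,0,0,0,-1.1,0,-5.8,0,0,0,-1.1,0,-6.8,0,0,0,-1.1,0,-7.4,0,0,0,-1.1,0,-7.6,0,0,0,-1.1,0,-7.6,0,0,0,-1.1,0,-7.6,0,0,0]}}

```text
clock: 2.53
tcp_pos: [0.4499, -0.3253, 0.0701]
orientation: [0.0, 1.0, -0.001, 0.0]
wrist_force: [0.3, -0.0, -0.3]
finger_gap: 0.0854
grip_force: 0.0
```

```bash
python3 - <<'E'
from h import *
cam('wrist','w2.png')
E
```

```text
(no output)
```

View pics/w2.png

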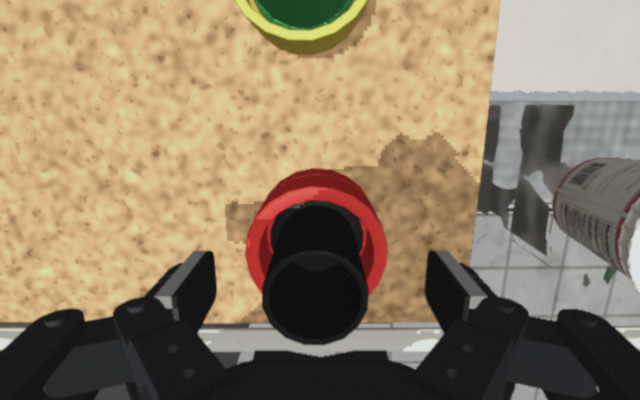

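The black rim is at about (316,298), between the pads and slightly left of the centre line. Closing.

{"api": "apply_moves", "payload": {"moves": [0,0,0,0,0,0,0,0,0,0,0,0,0,0,0,0,0,0,0,0,0,0,0,0,0,0,0,0,0,0,0,0,0,0,0,0,0,0,0,0,0,0,0,0,0,0,0,0,0,0,0,0,0,0,0,0,0,0,0,0], "claw": 0, "newtons": 25}}

```text
clock: 3.42
tcp_pos: [0.4504, -0.3247, 0.0701]
orientation: [0.001, 1.0, -0.0, 0.0]
wrist_force: [-0.5, 0.4, 5.7]
finger_gap: 0.0395
grip_force: 25.0
```

```bash
python3 - <<'E'
from h import *
w=cam('wrist')
print(ray(w,[[316,298]],.091),status.get_state()['joint_pos'])
for n,q in comps(w,(225,160,410,345),150):print(n,cv2.boundingRect(q))
E
```

```text
[[ 0.44753366 -0.32403738  0.091     ]] [-7.69215810e-01  3.82912291e-01 -2.88758625e-01  8.97722746e-01
 -7.27532550e-05  2.37245732e+00]
red (248, 170, 139, 81)
black (225, 202, 185, 143)
```

{"api": "apply_moves", "payload": {"moves": [0,0,0.5,0,0,0,0,0,1.5,0,0,0,0,0,2.7,0,0,0,0,0,4,0,0,0,0.1,0.6,5,0,0,0,0.2,1.6,5,0,0,0.06,0.4,2.9,5,0,0,0.12,0.6,4.4,5,0,0,0.18,0.8,6,5,0,0,0.24,1,7.5,5,0,0,0.3,1.2,9,5,0,0,0.36,1.4,10.5,5,0,0,0.42,1.6,12,5,0,0,0.48,1.8,13.5,5,0,0,0.54,2,15,5,0,0,0.6,2.2,16.5,5,0,0,0.66,2.4,18,5,0,0,0.72,2.6,19.5,5,0,0,0.78,2.8,20.8,5,0,0,0.8,2.9,21.8,5,0,0,0.8]}}

```text
clock: 5.13
tcp_pos: [0.5223, 0.2234, 0.1938]
orientation: [-0.0, 0.921, 0.391, -0.0]
wrist_force: [0.9, -0.3, -2.0]
finger_gap: 0.0395
grip_force: 25.7
```

{"api": "apply_moves", "payload": {"moves": [0,0,0,0,0,0,0,0,0,0,0,0,0,0,0,0,0,0,0,0,0,0,0,0]}}

```text
clock: 5.47
tcp_pos: [0.5222, 0.2196, 0.194]
orientation: [0.0, 0.921, 0.389, -0.0]
wrist_force: [0.5, -1.1, -1.8]
finger_gap: 0.0397
grip_force: 25.7
```

```bash
python3 - <<'E'
from h import *
s=status.get_state();print(s['joint_pos'],s['tcp_pos'],s['orientation'],s['clock'])
w=cam('wrist','w3.png');a=cam('top','top3.png')
for n,q in comps(w,None,150):
    print(n,cv2.boundingRect(q),circ(w,q,.012))
E
```

```text
[ 2.56547325e-01  3.13985255e-01 -6.44789431e-02  1.19328250e+00
 -3.88331826e-04  2.59940865e+00] [0.52216888 0.219569   0.19400855] [ 1.24553987e-04  9.21307673e-01  3.88834037e-01 -4.97986087e-04] 5.4667
red (473, 260, 87, 67) (array([ 0.574 , -0.0124]), 0.0485)
red (0, 166, 93, 72) (array([0.306 , 0.3755]), 0.0543)
red (455, 36, 41, 43) (array([0.6878, 0.2023]), 0.0206)
black (0, 194, 640, 206) (array([0.3416, 0.0353]), 0.363)
black (564, 0, 76, 177) (array([0.7637, 0.0874]), 0.0804)
```

View pics/w3.png

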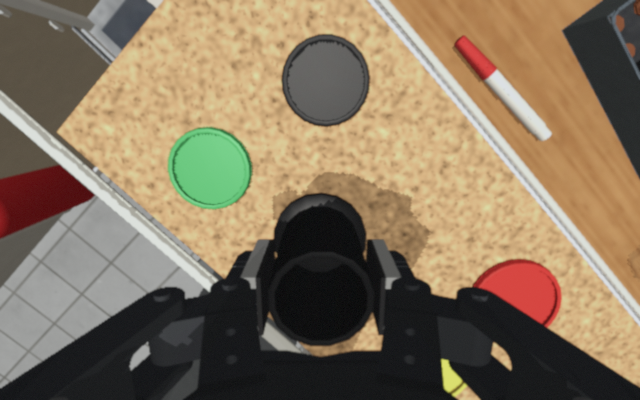

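Black saucer centred at (326,80), green saucer at (210,168), red saucer at (517,297) partly hidden; the black beaker is held straight.

```bash
python3 - <<'E'
from h import *
w=cam('wrist')
print(ray(w,[[325.5,80.5],[210,168]],.012))
print('diam check',ray(w,[[282.5,80],[369,80],[168.5,168],[251.5,168]],.012))
print('held beaker foot near z',.194-.045, ray(w,[[320,304]],.194+.021))
a=cam('top');
for n,q in comps(a,(230,165,320,220)): print(n,cv2.boundingRect(q),circ(a,q,.012))
E
```

```text
[[0.58386682 0.27579303 0.012     ]
 [0.45537702 0.29487529 0.012     ]]
diam check [[0.55775979 0.30184047 0.012     ]
 [0.61089376 0.25006678 0.012     ]
 [0.42807459 0.32155399 0.012     ]
 [0.48257963 0.26831425 0.012     ]]
held beaker foot near z 0.14900000000000002 [[0.51836624 0.21521015 0.215     ]]
black (275, 165, 6, 32) (array([0.5842, 0.2501]), 0.0836)
```

{"api": "apply_moves", "payload": {"moves": [0.8,0.7,-0.4,0,0,0,1.7,1.5,-1,0,0,0,2.6,2.4,-1.8,0,0,0,2.6,2.4,-2.8,0,0,0,2.6,2.4,-3.8,0,0,0,2.6,2.4,-4.6,0,0,0,2.6,2.4,-5.1,0,0,0,2.6,2.4,-5.4,0,0,0,2.6,2.4,-5.6,0,0,0,2.6,2.4,-5.6,0,0,0,2.6,2.4,-5.6,0,0,0]}}

```text
clock: 6.58
tcp_pos: [0.588, 0.2804, 0.0551]
orientation: [0.0, 0.921, 0.389, 0.001]
wrist_force: [0.3, 0.7, -1.0]
finger_gap: 0.0397
grip_force: 25.7
```

```bash
python3 - <<'E'
from h import *
s=status.get_state();print(s['joint_pos'],s['tcp_pos'],s['wrist_force'])
w=cam('wrist','w4.png')
E
```

```text
[ 3.21899730e-01  5.61634365e-01 -3.53495584e-02  9.72678198e-01
 -8.23699289e-05  2.66415106e+00] [0.58804318 0.28041809 0.05513378] [ 0.33287872  0.66966293 -0.99980433]
```

View pics/w4.png

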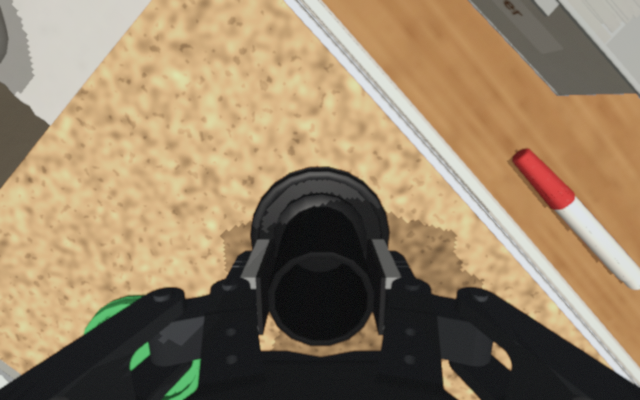

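The black saucer's rim spans (252–388) with its far edge at row 168. The beaker sits centred laterally inside it, hovering about 2–3 mm up.

```bash
python3 - <<'E'
from h import *
w=cam('wrist'); f=np.array([np.cos(.8),np.sin(.8)]); t=status.get_state()['tcp_pos'][:2]
p=ray(w,[[320,168]],.012)[0,:2]; print('saucer ctr ahead of tcp',(p-t)@f-.039, 'lat', [ (x-t)@[-f[1],f[0]] for x in ray(w,[[252,225],[388,225]],.012)[:,:2]])
print('foot front ahead', [(r,(ray(w,[[320,r]],.018)[0,:2]-t)@f-.025) for r in (180,190,200)])
q=w['image'][150:260,310:330].mean((1,2));print(np.round(q[::2]))
r=ray(w,[[320,298]],.10)[0,:2];print('rim ctr ahead',(r-t)@f)
E
```

```text
saucer ctr ahead of tcp -0.006477933632908321 lat [np.float64(0.03643023109586801), np.float64(-0.03639891042086069)]
foot front ahead [(180, np.float64(0.0025381982616279296)), (190, np.float64(-0.0026036156730898756)), (200, np.float64(-0.007824208838610076))]
[176. 174. 177. 179. 184. 188. 190. 189. 167.  59.  25.  63.  96.  81.
  51.  58.  75.  74.  74.  73.  72.  58.  27.  47.  60.  71.  79.  78.
  52.  18.  15.  16.  15.  16.  16.  16.  16.  16.  15.  16.  16.  16.
  15.  16.  15.  16.  15.  16.  16.  16.  16.  30.  37.  32.  29.]
rim ctr ahead 0.010751997235663651
```

{"api": "apply_moves", "payload": {"moves": [0,0,-0.06,0,0,0,0,0,-0.12,0,0,0,0,0,-0.15,0,0,0,0,0,-0.15,0,0,0]}}

```text
clock: 7.02
tcp_pos: [0.5878, 0.2807, 0.0512]
orientation: [0.0, 0.921, 0.389, 0.001]
wrist_force: [-0.6, 0.4, 3.6]
finger_gap: 0.0398
grip_force: 26.0
```

{"api": "apply_moves", "payload": {"moves": [0,0,0,0,0,0,0,0,0,0,0,0,0,0,0,0,0,0,0,0,0,0,0,0,0,0,0,0,0,0,0,0,0,0,0,0,0,0,0.5,0,0,0,0,0,1.5,0,0,0,0,0,2.8,0,0,0,0,0,4.2,0,0,0,0,0,5.4,0,0,0,0,0,6.2,0,0,0,0,0,6.2,0,0,0], "claw": 100}}

```text
clock: 8.1
tcp_pos: [0.59, 0.2814, 0.2117]
orientation: [0.0, 0.921, 0.389, 0.005]
wrist_force: [1.0, 0.2, 0.4]
finger_gap: 0.0855
grip_force: 0.0
```

{"api": "apply_moves", "payload": {"moves": [0,-0.6,0,0,0,-0.02,0,-1.6,0,0,0,-0.06,-0.1,-3,0,0,0,-0.1,-0.1,-4.5,0,0,0,-0.15,-0.2,-6,0,0,0,-0.2,-0.2,-7.5,0,0,0,-0.25,-0.3,-9,0,0,0,-0.3,-0.3,-10.5,0,0,0,-0.35,-0.4,-12,0,0,0,-0.4,-0.4,-13.5,0,0,0,-0.45,-0.5,-15,0,0,0,-0.5,-0.5,-16.5,0,0,0,-0.55,-0.6,-18,0,0,0,-0.6,-0.6,-19.5,0,0,0,-0.65,-0.7,-21,0,0,0,-0.7,-0.7,-22.3,0,0,0,-0.75,-0.7,-23.4,0,0,0,-0.8,-0.7,-24,0,0,0,-0.8,-0.7,-24,0,0,0,-0.8,-0.7,-24,0,0,0,-0.8]}}

```text
clock: 9.77
tcp_pos: [0.5689, -0.3197, 0.2041]
orientation: [-0.001, 1.0, -0.0, -0.001]
wrist_force: [-0.2, -0.1, 0.1]
finger_gap: 0.0858
grip_force: 0.0
```

```bash
python3 - <<'E'
from h import *
s=status.get_state();print(s['joint_pos'],s['tcp_pos'],s['orientation'])
w=cam('wrist','w5.png');a=cam('top','top5.png')
for n,q in comps(w,None,150): print(n,cv2.boundingRect(q),circ(w,q,.091),circ(w,q,.053))
E
```

```text
[-6.34935955e-01  4.80049388e-01  2.08350169e-01  1.30186686e+00
  3.12643529e-04  2.50746490e+00] [ 0.56893865 -0.31965946  0.20406011] [-9.46847726e-04  9.99998947e-01 -4.04316739e-04 -1.02263996e-03]
red (289, 260, 71, 82) (array([ 0.4808, -0.3233]), 0.0371) (array([ 0.4571, -0.3237]), 0.0428)
red (0, 121, 62, 95) (array([ 0.5874, -0.0977]), 0.0361) (array([ 0.5801, -0.0633]), 0.0417)
green (289, 151, 59, 70) (array([ 0.5754, -0.3186]), 0.026) (array([ 0.5663, -0.3183]), 0.03)
black (0, 252, 640, 148) (array([ 0.3817, -0.3189]), 0.2839) (array([ 0.3427, -0.3186]), 0.3277)
black (420, 218, 58, 41) (array([ 0.53  , -0.4182]), 0.0224) (array([ 0.5138, -0.4332]), 0.0259)
black (326, 183, 19, 30) (array([ 0.5671, -0.3325]), 0.0116) (array([ 0.5567, -0.3343]), 0.0134)
black (587, 118, 53, 106) (array([ 0.5852, -0.5478]), 0.0402) (array([ 0.5776, -0.5828]), 0.0464)
```

View pics/w5.png

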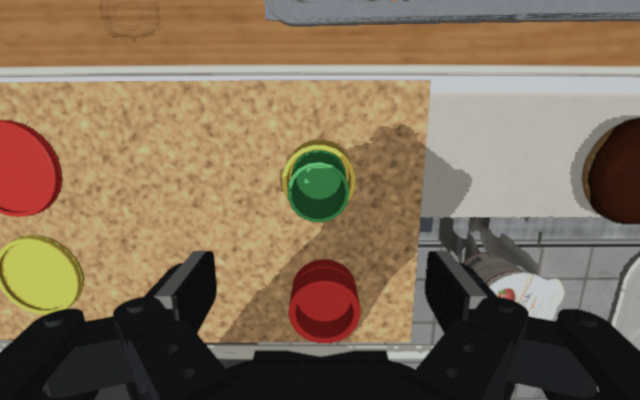

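Green rim is at about (319,189) in the yellow pot (318,176). The red pot is now empty at (325,309) and still upright.

```bash
python3 - <<'E'
from h import *
w=cam('wrist')
print(ray(w,[[319,189]],.091),ray(w,[[318,176]],.053),'red',ray(w,[[324.5,308]],.053))
g=lambda q:None
for r in [(287,157,352,222)]:
  H=cv2.cvtColor(w['image'],cv2.COLOR_BGR2HSV);m=((H[...,0]>45)&(H[...,0]<85)&(H[...,1]>90)).astype(np.uint8)
  k=np.zeros_like(m);k[140:230,280:360]=1;q=max(cv2.findContours(m*k,0,1)[0],key=cv2.contourArea);print(cv2.boundingRect(q),circ(w,q,.091))
E
```

```text
[[ 0.57413433 -0.3178878   0.091     ]] [[ 0.57588035 -0.31687961  0.053     ]] red [[ 0.45146661 -0.32285182  0.053     ]]
(290, 151, 61, 72) (array([ 0.5753, -0.3187]), 0.0268)
```

{"api": "apply_moves", "payload": {"moves": [0.1,0,-0.5,0,0,0,0.15,0.05,-1.6,0,0,0,0.15,0.05,-2.8,0,0,0,0.15,0.05,-4,0,0,0,0.15,0.05,-4.9,0,0,0,0.15,0.05,-5.4,0,0,0,0.15,0.05,-5.4,0,0,0,0.15,0.05,-5.4,0,0,0]}}

```text
clock: 10.58
tcp_pos: [0.5736, -0.3165, 0.0703]
orientation: [-0.0, 1.0, 0.001, -0.001]
wrist_force: [-1.1, -0.9, 0.6]
finger_gap: 0.0852
grip_force: 0.0
```

{"api": "apply_moves", "payload": {"moves": [0,0,0,0,0,0,0,0,0,0,0,0,0,0,0,0,0,0,0,0,0,0,0,0,0,0,0,0,0,0,0,0,0,0,0,0,0,0,0,0,0,0,0,0,0,0,0,0,0,0,0,0,0,0,0,0,0,0,0,0], "claw": 0, "newtons": 25}}

```text
clock: 11.42
tcp_pos: [0.5747, -0.3187, 0.0724]
orientation: [0.001, 1.0, -0.0, 0.001]
wrist_force: [0.2, 1.4, 6.3]
finger_gap: 0.0459
grip_force: 25.3
```

{"api": "apply_moves", "payload": {"moves": [0,0,0.5,0,0,0,0,0,1.5,0,0,0,0,0,2.7,0,0,0,0,0,4,0,0,0,-0.2,0.6,5,0,0,0,-0.5,1.6,5,0,0,0.06,-0.9,3,5,0,0,0.12,-1.4,4.5,5,0,0,0.18,-1.9,6,5,0,0,0.24,-2.4,7.5,5,0,0,0.3,-2.9,9,5,0,0,0.36,-3.4,10.5,5,0,0,0.42,-3.9,12,5,0,0,0.48,-4.4,13.5,5,0,0,0.54,-4.9,15,5,0,0,0.6,-5.4,16.5,5,0,0,0.66,-5.9,18,5,0,0,0.72,-6.4,19.5,5,0,0,0.78,-6.8,21,5,0,0,0.8,-7,22,5,0,0,0.8]}}

```text
clock: 13.08
tcp_pos: [0.397, 0.2343, 0.1959]
orientation: [-0.0, 0.921, 0.391, 0.0]
wrist_force: [0.4, 0.3, -0.8]
finger_gap: 0.0454
grip_force: 26.1
```

{"api": "apply_moves", "payload": {"moves": [0,0,0,0,0,0,0,0,0,0,0,0,0,0,0,0,0,0,0,0,0,0,0,0]}}

```text
clock: 13.42
tcp_pos: [0.399, 0.2309, 0.1955]
orientation: [0.0, 0.921, 0.389, -0.0]
wrist_force: [-0.1, 0.0, -0.6]
finger_gap: 0.0455
grip_force: 26.1
```

```bash
python3 - <<'E'
from h import *
s=status.get_state();print(s['joint_pos'],s['tcp_pos'],s['orientation'],s['wrist_force'])
w=cam('wrist','w6.png');a=cam('top','top6.png')
for n,q in comps(w,None,150):print(n,cv2.boundingRect(q),circ(w,q,.012))
E
```

```text
[ 3.50497345e-01  1.13348229e-01 -3.16558842e-01  1.14107142e+00
 -4.63674646e-04  2.69361821e+00] [0.39895359 0.23088876 0.19553945] [ 2.27124558e-04  9.21358244e-01  3.88714450e-01 -1.02268994e-04] [-0.11592947  0.0173392  -0.63801537]
red (571, 185, 69, 90) (array([ 0.5682, -0.0123]), 0.0486)
red (0, 132, 129, 71) (array([0.23  , 0.4009]), 0.0684)
green (259, 193, 124, 155) (array([0.3286, 0.158 ]), 0.0852)
black (0, 240, 640, 160) (array([0.2176, 0.0456]), 0.3646)
black (0, 130, 20, 16) (array([0.2191, 0.4533]), 0.0102)
black (398, 0, 86, 34) (array([0.5719, 0.267 ]), 0.0351)
```

View pics/w6.png

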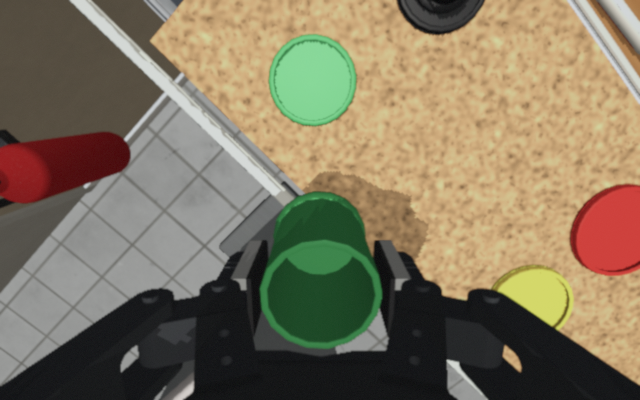

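Green saucer is at (312.5,80). The held green beaker's rim is at (321,293), upright. Red saucer (615,230), yellow saucer (532,303).

```bash
python3 - <<'E'
from h import *
w=cam('wrist');t=status.get_state()['tcp_pos'][:2]; f=np.array([np.cos(.8),np.sin(.8)])
p=ray(w,[[312.5,80.5]],.012)[0,:2];b=ray(w,[[321,293]],.1955+.019)[0,:2]
print(p,b,(b-t)@f, 'move if ctr=rim',p-b, 'ctr=-.003f',p-(t-.003*f))
print('red',ray(w,[[615,230]],.012),'yel',ray(w,[[532,303]],.012))
E
```

```text
[0.45263971 0.29498072] [0.39770959 0.22879334] -0.00240947561623308 move if ctr=rim [0.05493012 0.06618738] ctr=-.003f [0.05562183 0.06633878]
red [[ 0.56734179 -0.00867379  0.012     ]] yel [[ 0.46203296 -0.01741219  0.012     ]]
```

{"api": "apply_moves", "payload": {"moves": [0.7,0.8,-0.4,0,0,0,1.4,1.7,-1,0,0,0,2.2,2.65,-1.8,0,0,0,2.2,2.65,-2.8,0,0,0,2.2,2.65,-3.8,0,0,0,2.2,2.65,-4.6,0,0,0,2.2,2.65,-5.1,0,0,0,2.2,2.65,-5.3,0,0,0,2.2,2.65,-5.5,0,0,0,2.2,2.65,-5.5,0,0,0,2.2,2.65,-5.5,0,0,0]}}

```text
clock: 14.48
tcp_pos: [0.4544, 0.2979, 0.0588]
orientation: [0.0, 0.921, 0.389, 0.001]
wrist_force: [0.8, 0.7, -0.5]
finger_gap: 0.0457
grip_force: 26.2
```

```bash
python3 - <<'E'
from h import *
w=cam('wrist'); f=np.array([np.cos(.8),np.sin(.8)]); t=status.get_state()['tcp_pos'][:2]
print(np.round(w['image'][150:230,310:330,1].mean(1)[::2]))
for r in (166,168,170,172):print(r,'saucer ctr ahead',(ray(w,[[320,r]],.012)[0,:2]-t)@f-.039)
for r in (186,190,194,198):print(r,'foot ctr',(ray(w,[[320,r]],.019)[0,:2]-t)@f-.025)
i=w['image'][130:330,220:420];cv2.imwrite('pics/w7.png',cv2.resize(i,None,fx=3,fy=3))
E
```

```text
[164. 166. 173. 183. 185. 151. 118. 163. 213. 210. 191. 186. 205. 205.
 205. 205. 205. 204. 204. 201. 166. 107. 121. 133. 143.  95.  82.  82.
  81.  81.  80.  78.  77.  76.  75.  75.  75.  75.  75.  75.]
166 saucer ctr ahead -0.006152851897138857
168 saucer ctr ahead -0.007207781934438572
170 saucer ctr ahead -0.008265839637671055
172 saucer ctr ahead -0.009327042761153915
186 foot ctr -0.0011997693816085224
190 foot ctr -0.003292683475133274
194 foot ctr -0.005398401816559081
198 foot ctr -0.007517072793440955
```

View pics/w7.png

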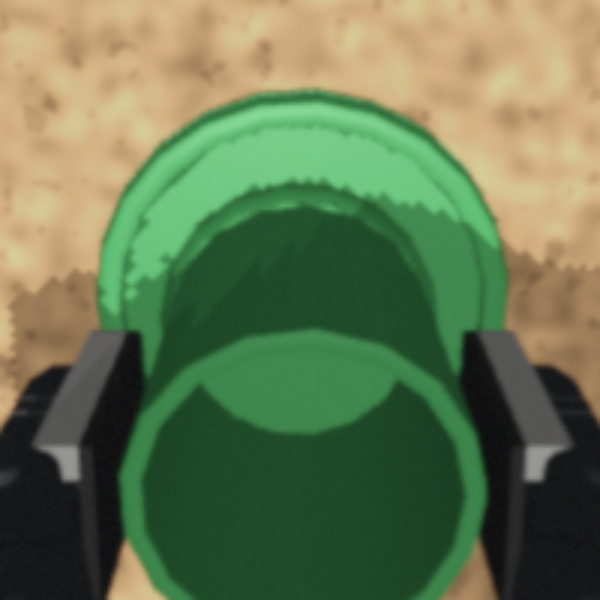

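The green foot sits well inside the saucer (lip edge at row 162, foot front at about row 192). Both centres are about 4 mm behind the TCP. Lowering.

{"api": "apply_moves", "payload": {"moves": [0,0,-0.08,0,0,0,0,0,-0.16,0,0,0,0,0,-0.22,0,0,0,0,0,-0.25,0,0,0,0,0,-0.25,0,0,0]}}

```text
clock: 14.95
tcp_pos: [0.4542, 0.2984, 0.0533]
orientation: [-0.0, 0.921, 0.389, 0.001]
wrist_force: [-2.2, -1.3, 7.7]
finger_gap: 0.0454
grip_force: 26.8
```

{"api": "apply_moves", "payload": {"moves": [0,0,0,0,0,0,0,0,0,0,0,0,0,0,0,0,0,0,0,0,0,0,0,0,0,0,0,0,0,0,0,0,0,0,0,0,0,0,0.5,0,0,0,0,0,1.5,0,0,0,0,0,2.8,0,0,0,0,0,4.2,0,0,0,0,0,5.4,0,0,0,0,0,6.2,0,0,0,0,0,6.4,0,0,0], "claw": 100}}

```text
clock: 16.03
tcp_pos: [0.4556, 0.2989, 0.2161]
orientation: [-0.0, 0.921, 0.389, 0.003]
wrist_force: [0.8, -0.4, 0.2]
finger_gap: 0.0857
grip_force: 0.0
```

{"api": "apply_moves", "payload": {"moves": [0,-0.6,0,0,0,-0.05,0,-1.6,0,0,0,-0.12,-0.1,-2.8,0,0,0,-0.2,-0.1,-4.2,0,0,0,-0.28,-0.2,-5.6,0,0,0,-0.36,-0.2,-7,0,0,0,-0.44,-0.3,-8.4,0,0,0,-0.52,-0.3,-9.8,0,0,0,-0.6,-0.4,-11,0,0,0,-0.68,-0.4,-12,0,0,0,-0.76,-0.5,-12.7,0,0,0,-0.8,-0.5,-12.7,0,0,0,-0.8,-0.5,-12.7,0,0,0,-0.8,-0.5,-12.7,0,0,0,-0.8]}}

```text
clock: 17.2
tcp_pos: [0.4409, -0.019, 0.2112]
orientation: [-0.0, 1.0, 0.0, -0.001]
wrist_force: [0.1, 0.2, 0.2]
finger_gap: 0.0854
grip_force: 0.0
```

```bash
python3 - <<'E'
from h import *
s=status.get_state();print(s['joint_pos'],s['tcp_pos'],s['orientation'],s['wrist_force'])
w=cam('wrist','w8.png')
for n,q in comps(w,(0,0,640,260),150):print(n,cv2.boundingRect(q),circ(w,q,.012),circ(w,q,.053))
E
```

```text
[-2.25661117e-01  6.79594237e-02 -3.27929069e-01  1.17608626e+00
  3.06972084e-04  2.91561399e+00] [ 0.4408854  -0.01904152  0.2111883 ] [-2.81516915e-04  9.99999802e-01  1.58683949e-04 -5.39885892e-04] [0.08330347 0.15882721 0.19534987]
red (594, 135, 46, 73) (array([ 0.4409, -0.3229]), 0.0391) (array([ 0.449 , -0.2856]), 0.0343)
red (267, 0, 105, 82) (array([ 0.571 , -0.0181]), 0.0462) (array([ 0.5625, -0.0185]), 0.0405)
green (0, 123, 43, 75) (array([0.4518, 0.2859]), 0.0375) (array([0.4587, 0.2486]), 0.0328)
black (271, 255, 88, 5) (array([ 0.3505, -0.0139]), 0.0451) (array([ 0.3697, -0.0146]), 0.0395)
black (280, 235, 74, 5) (array([ 0.3743, -0.016 ]), 0.0372) (array([ 0.3906, -0.0165]), 0.0326)
black (0, 153, 17, 33) (array([0.4443, 0.289 ]), 0.018) (array([0.452 , 0.2509]), 0.0158)
black (0, 0, 36, 61) (array([0.5689, 0.2514]), 0.0307) (array([0.5612, 0.218 ]), 0.0269)
```

View pics/w8.png

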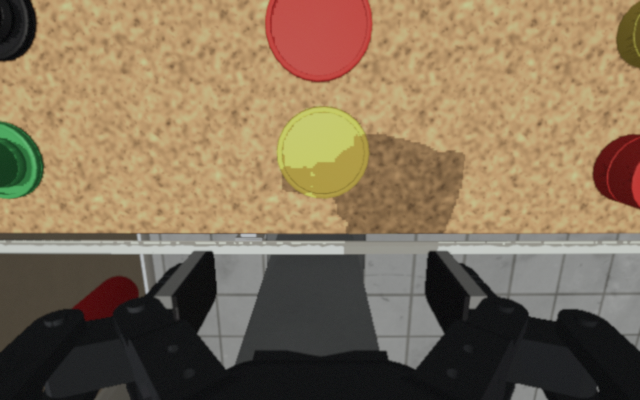

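Yellow saucer is at (323,152), red saucer at (319,28). The green and black beakers stand at the left, the pots at the right.

```bash
python3 - <<'E'
from h import *
w=cam('wrist')
print(ray(w,[[323,152.5],[323,107.5],[323,197.5],[319.5,28],[319.5,81.5]],.012))
E
```

```text
[[ 0.460324   -0.02209887  0.012     ]
 [ 0.50185235 -0.02196365  0.012     ]
 [ 0.41597419 -0.0222449   0.012     ]
 [ 0.56930725 -0.0186922   0.012     ]
 [ 0.52468787 -0.01872455  0.012     ]]
```

{"api": "apply_moves", "payload": {"moves": [0.1,-0.6,0,0,0,0,0.4,-1.8,0,0,0,0,0.6,-3.2,0,0,0,0,0.9,-4.6,0,0,0,0,1.2,-6,0,0,0,0,1.5,-7.4,0,0,0,0,1.8,-8.8,0,0,0,0,2,-10.2,0,0,0,0,2.3,-11.3,0,0,0,0,2.4,-12,0,0,0,0,2.4,-12,0,0,0,0,2.4,-12,0,0,0,0,2.4,-12,0,0,0,0]}}

```text
clock: 18.38
tcp_pos: [0.5013, -0.3179, 0.2114]
orientation: [-0.001, 1.0, 0.001, -0.0]
wrist_force: [0.2, -1.2, -0.2]
finger_gap: 0.0853
grip_force: 0.0
```

```bash
python3 - <<'E'
from h import *
s=status.get_state();print(s['tcp_pos'])
w=cam('wrist','w9.png')
i=w['image'][40:270,220:420];cv2.imwrite('pics/w9c.png',cv2.resize(i,None,fx=2.6,fy=2.6))
for z in(.053,.003):
  print(ray(w,[[320,100],[320,220]],z))
E
```

```text
[ 0.50132723 -0.31788261  0.21144245]
[[ 0.56861256 -0.31828804  0.053     ]
 [ 0.46694777 -0.31842068  0.053     ]]
[[ 0.56892061 -0.31820234  0.003     ]
 [ 0.44984884 -0.31835769  0.003     ]]
```

View pics/w9c.png

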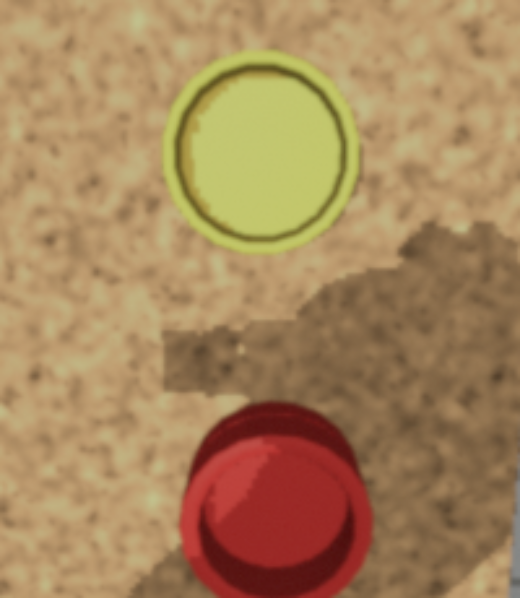

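Yellow pot is at (320.4,98.5) → (0.570, −0.3185). Red pot rim is at (326,241).

{"api": "apply_moves", "payload": {"moves": [0.6,0,0,0,0,0,1.6,0,-0.2,0,0,0,2.5,0,-0.6,0,0,0,2.8,0,-1.4,0,0,0,2.8,0,-2.5,0,0,0,2.8,0,-3.6,0,0,0,2.8,0,-4.7,0,0,0,2.8,0,-5.7,0,0,0,2.8,0,-6.5,0,0,0,2.8,0,-7.1,0,0,0,2.8,0,-7.4,0,0,0,2.8,0,-7.4,0,0,0,2.8,0,-7.4,0,0,0]}}

```text
clock: 19.52
tcp_pos: [0.5715, -0.3186, 0.0274]
orientation: [0.0, 1.0, 0.0, 0.0]
wrist_force: [0.9, -0.6, 0.0]
finger_gap: 0.0851
grip_force: 0.0
```

{"api": "apply_moves", "payload": {"moves": [0,0,0,0,0,0,0,0,0,0,0,0,0,0,0,0,0,0,0,0,0,0,0,0,0,0,0,0,0,0,0,0,0,0,0,0,0,0,0,0,0,0,0,0,0,0,0,0], "claw": 0, "newtons": 30}}

```text
clock: 20.18
tcp_pos: [0.5724, -0.32, 0.0289]
orientation: [0.001, 1.0, -0.0, 0.001]
wrist_force: [-0.1, 2.0, 5.9]
finger_gap: 0.0614
grip_force: 33.2
```

{"api": "apply_moves", "payload": {"moves": [0,0,0.4,0,0,0,0,0,1.3,0,0,0,0,0,2.4,0,0,0,0,0.4,3.3,0,0,0,-0.3,1.2,3.8,0,0,0,-0.8,2.4,4,0,0,0,-1.3,3.7,4,0,0,0,-1.8,5,4,0,0,0,-2.3,6.3,4,0,0,0,-2.8,7.6,4,0,0,0,-3.3,8.9,4,0,0,0,-3.8,10.2,4,0,0,0,-4.2,11.2,3.6,0,0,0,-4.4,11.8,3,0,0,0,-4.45,11.9,2.2,0,0,0,-4.45,11.9,1.5,0,0,0,-4.45,11.9,0.9,0,0,0,-4.45,11.9,0.6,0,0,0,-4.45,11.9,0.6,0,0,0,-4.45,11.9,0.6,0,0,0]}}

```text
clock: 21.85
tcp_pos: [0.46, -0.0221, 0.0422]
orientation: [0.0, 1.0, -0.0, -0.0]
wrist_force: [-0.2, 0.6, -0.9]
finger_gap: 0.0615
grip_force: 33.2
```

```bash
python3 - <<'E'
from h import *
s=status.get_state();t=s['tcp_pos'];print(t)
w=cam('wrist')
i=w['image'][150:350,190:450];cv2.imwrite('pics/w10.png',cv2.resize(i,None,fx=3,fy=3))
for r in (170,180,190,200): print(r,'saucer ctr',ray(w,[[320,r]],.012)[0,:2]-t[:2]-[.045,0],'pot bottom ctr',ray(w,[[320,r]],t[2]-.026)[0,:2]-t[:2]-[.031,0])
E
```

```text
[ 0.46004479 -0.02211754  0.04220956]
170 saucer ctr [-0.01051082 -0.00077245] pot bottom ctr [ 0.00428347 -0.0007749 ]
180 saucer ctr [-0.01535829 -0.00076962] pot bottom ctr [-0.00043945 -0.00077215]
190 saucer ctr [-0.02027956 -0.00076674] pot bottom ctr [-0.00523429 -0.00076934]
200 saucer ctr [-0.0252768  -0.00076382] pot bottom ctr [-0.01010313 -0.00076649]
```

View pics/w10.png

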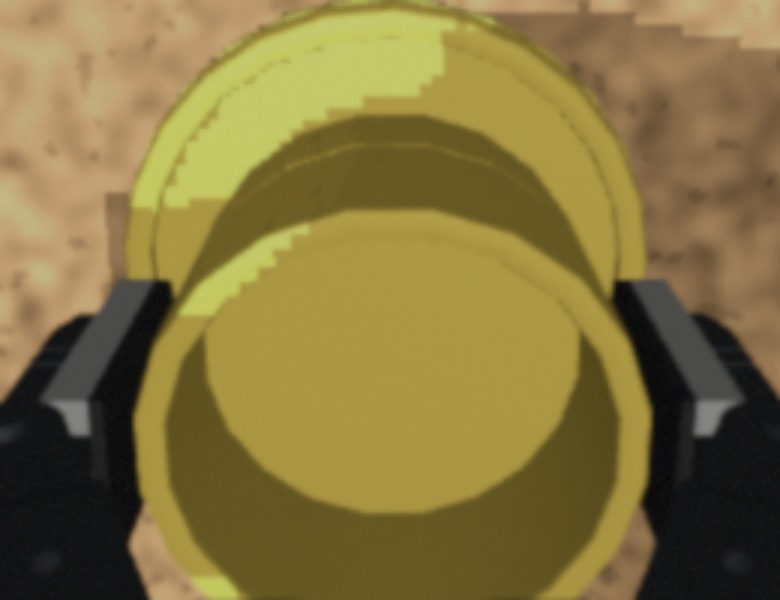

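The pot is inside the saucer outline: lip far edge at row 151, pot foot front at row 188. It sits about 2.5 mm behind centre, so I nudge +x while lowering.

{"api": "apply_moves", "payload": {"moves": [0.1,0,-0.1,0,0,0,0.1,0,-0.2,0,0,0,0.1,0,-0.3,0,0,0,0.1,0,-0.37,0,0,0,0.1,0,-0.42,0,0,0,0.1,0,-0.42,0,0,0]}}

```text
clock: 22.4
tcp_pos: [0.4625, -0.022, 0.0319]
orientation: [0.0, 1.0, -0.0, 0.0]
wrist_force: [-1.7, 0.0, 5.7]
finger_gap: 0.0615
grip_force: 33.7
```

{"api": "apply_moves", "payload": {"moves": [0,0,0,0,0,0,0,0,0,0,0,0,0,0,0,0,0,0,0,0,0,0,0,0,0,0,0,0,0,0,0,0,0.5,0,0,0,0,0,1.5,0,0,0,0,0,2.8,0,0,0,0,0,4.2,0,0,0,0,0,5.5,0,0,0,0,0,6.6,0,0,0,0,0,7.2,0,0,0], "claw": 100}}

```text
clock: 23.4
tcp_pos: [0.4638, -0.0222, 0.2149]
orientation: [0.001, 1.0, -0.0, 0.002]
wrist_force: [1.1, 0.8, 0.1]
finger_gap: 0.0849
grip_force: 0.0
```

{"api": "apply_moves", "payload": {"moves": [-0.1,-0.6,0,0,0,0,-0.4,-1.8,0,0,0,0,-0.6,-3.2,0,0,0,0,-0.9,-4.6,0,0,0,0,-1.2,-6,0,0,0,0,-1.5,-7.4,0,0,0,0,-1.8,-8.8,0,0,0,0,-2,-10.2,0,0,0,0,-2.3,-11.3,0,0,0,0,-2.4,-12,0,0,0,0,-2.4,-12,0,0,0,0,-2.4,-12,0,0,0,0,-2.4,-12,0,0,0,0]}}

```text
clock: 24.48
tcp_pos: [0.4023, -0.3212, 0.211]
orientation: [-0.001, 1.0, -0.0, -0.0]
wrist_force: [-0.8, -0.5, 0.1]
finger_gap: 0.0854
grip_force: 0.0
```

```bash
python3 - <<'E'
from h import *
s=status.get_state();print(s['tcp_pos'],s['orientation'])
w=cam('wrist','w11.png')
for n,q in comps(w,(200,0,440,245),150):print(n,cv2.boundingRect(q),circ(w,q,.053))
E
```

```text
[ 0.40231115 -0.32116555  0.21104149] [-5.10184188e-04  9.99999831e-01 -6.14046639e-05 -2.71288045e-04]
red (289, 96, 71, 75) (array([ 0.4425, -0.3247]), 0.0308)
black (246, 222, 18, 23) (array([ 0.3555, -0.263 ]), 0.0128)
```

```bash
python3 - <<'E'
from h import *
w=cam('wrist');H=cv2.cvtColor(w['image'],cv2.COLOR_BGR2HSV).astype(int)
for S in(140,170,190):
  m=(((H[...,0]<5)|(H[...,0]>172))&(H[...,1]>S)&(H[...,2]>30)).astype(np.uint8);k=np.zeros_like(m);k[0:250,200:440]=1
  q=max(cv2.findContours(m*k,0,1)[0],key=cv2.contourArea);print(S,cv2.boundingRect(q),circ(w,q,.053),cv2.contourArea(q))
print(H[135,270:380:5].tolist())
E
```

```text
140 (283, 90, 80, 81) (array([ 0.4451, -0.3238]), 0.0331) 4966.0
170 (289, 96, 71, 75) (array([ 0.4425, -0.3248]), 0.0308) 3736.5
190 (291, 115, 64, 49) (array([ 0.4436, -0.3232]), 0.0271) 220.5
[[24, 77, 210], [24, 78, 210], [19, 97, 208], [2, 161, 206], [1, 181, 178], [1, 186, 171], [2, 153, 206], [2, 155, 206], [2, 155, 206], [2, 155, 206], [2, 155, 206], [2, 155, 206], [2, 155, 207], [2, 157, 206], [2, 157, 206], [2, 158, 206], [2, 159, 205], [1, 184, 151], [2, 167, 206], [17, 105, 197], [17, 103, 204], [17, 100, 207]]
```

{"api": "apply_moves", "payload": {"moves": [0.5,0,0,0,0,0,1.2,-0.1,-0.2,0,0,0,1.7,-0.1,-0.6,0,0,0,1.8,-0.1,-1.4,0,0,0,1.8,-0.1,-2.5,0,0,0,1.8,-0.1,-3.6,0,0,0,1.8,-0.1,-4.7,0,0,0,1.8,-0.1,-5.3,0,0,0,1.8,-0.1,-5.6,0,0,0,1.8,-0.1,-5.6,0,0,0,1.8,-0.1,-5.6,0,0,0]}}

```text
clock: 25.5
tcp_pos: [0.4481, -0.3241, 0.0714]
orientation: [-0.0, 1.0, 0.0, -0.0]
wrist_force: [-0.5, -0.2, 0.1]
finger_gap: 0.0855
grip_force: 0.0
```

```bash
python3 - <<'E'
from h import *
s=status.get_state();print(s['tcp_pos'],s['wrist_force'])
w=cam('wrist')
i=w['image'][130:350,140:500];cv2.imwrite('pics/w12.png',cv2.resize(i,None,fx=2.2,fy=2.2))
H=cv2.cvtColor(w['image'],cv2.COLOR_BGR2HSV).astype(int)
m=(((H[...,0]<5)|(H[...,0]>172))&(H[...,1]>140)&(H[...,2]>30)).astype(np.uint8);k=np.zeros_like(m);k[100:350,215:425]=1
q=max(cv2.findContours(m*k,0,1)[0],key=cv2.contourArea);x,y,W,h=cv2.boundingRect(q);print(x,y,W,h)
print('rim lateral',ray(w,[[x,270],[x+W,270]],.053))
E
```

```text
[ 0.44807414 -0.32405895  0.0713504 ] [-0.53380646 -0.16722898  0.14311783]
248 167 140 147
rim lateral [[ 0.43641768 -0.29050778  0.053     ]
 [ 0.43647409 -0.35722527  0.053     ]]
```

The rim spans columns 248–388, so its centre is at y −0.324 and agrees with the TCP. Descending the rest.

{"api": "apply_moves", "payload": {"moves": [0,0,-0.4,0,0,0,0,0,-0.9,0,0,0,0,0,-1.4,0,0,0,0,0,-1.8,0,0,0,0,0,-1.8,0,0,0,0,0,-1.8,0,0,0]}}

```text
clock: 26.05
tcp_pos: [0.4473, -0.3243, 0.0261]
orientation: [-0.0, 1.0, -0.0, -0.0]
wrist_force: [0.0, 0.3, 0.4]
finger_gap: 0.0855
grip_force: 0.0
```

{"api": "apply_moves", "payload": {"moves": [0,0,0,0,0,0,0,0,0,0,0,0,0,0,0,0,0,0,0,0,0,0,0,0,0,0,0,0,0,0,0,0,0,0,0,0,0,0,0,0,0,0,0,0,0,0,0,0], "claw": 0, "newtons": 30}}

```text
clock: 26.72
tcp_pos: [0.4481, -0.3249, 0.0276]
orientation: [0.001, 1.0, -0.0, 0.001]
wrist_force: [-0.6, 0.9, 6.9]
finger_gap: 0.0682
grip_force: 34.2
```

{"api": "apply_moves", "payload": {"moves": [0,0,0.4,0,0,0,0,0,1.3,0,0,0,0,0,2.4,0,0,0,0.2,0.4,3.3,0,0,0,0.6,1.2,3.8,0,0,0,1.1,2.4,4,0,0,0,1.6,3.7,4,0,0,0,2.1,5,4,0,0,0,2.6,6.3,4,0,0,0,3.1,7.6,4,0,0,0,3.6,8.9,4,0,0,0,4.2,10.2,4,0,0,0,4.7,11.4,4,0,0,0,5,12,3.5,0,0,0,5,12.2,2.6,0,0,0,5,12.2,1.7,0,0,0,5,12.2,1,0,0,0,5,12.2,0.6,0,0,0,5,12.2,0.6,0,0,0,5,12.2,0.6,0,0,0]}}

```text
clock: 28.38
tcp_pos: [0.5723, -0.0196, 0.0414]
orientation: [0.0, 1.0, -0.0, -0.0]
wrist_force: [-0.6, 0.0, -0.4]
finger_gap: 0.0677
grip_force: 34.7
```

```bash
python3 - <<'E'
from h import *
s=status.get_state();t=s['tcp_pos'];print(t)
w=cam('wrist','w13.png')
i=w['image'][130:350,190:450];cv2.imwrite('pics/w13c.png',cv2.resize(i,None,fx=2.5,fy=2.5))
for r in (140,150,160): print(r,'saucer ctr',(ray(w,[[320,r]],.012)[0,:2]-t[:2]-[.048,0]))
for r in (180,190,200): print(r,'pot ctr',ray(w,[[320,r]],t[2]-.0246)[0,:2]-t[:2]-[.034,0])
H=cv2.cvtColor(w['image'],cv2.COLOR_BGR2HSV)[130:240:2,318:323].mean(1).astype(int);print([(130+2*i,)+tuple(v) for i,v in enumerate(H.tolist())])
E
```

```text
[ 0.5722791  -0.01959283  0.04144519]
140 saucer ctr [ 0.0006877  -0.00075926]
150 saucer ctr [-0.00392848 -0.00075673]
160 saucer ctr [-0.00861229 -0.00075415]
180 pot ctr [-0.00313018 -0.0007523 ]
190 pot ctr [-0.00788317 -0.00074968]
200 pot ctr [-0.01270968 -0.00074701]
[(130, 17, 103, 196), (132, 17, 101, 204), (134, 18, 95, 210), (136, 19, 90, 211), (138, 19, 90, 210), (140, 11, 129, 171), (142, 1, 187, 148), (144, 1, 182, 175), (146, 2, 158, 207), (148, 2, 156, 208), (150, 1, 168, 208), (152, 1, 177, 205), (154, 1, 160, 206), (156, 1, 157, 208), (158, 1, 157, 208), (160, 2, 158, 207), (162, 2, 158, 208), (164, 1, 158, 208), (166, 2, 159, 208), (168, 2, 159, 208), (170, 2, 160, 208), (172, 2, 160, 208), (174, 2, 160, 208), (176, 1, 171, 192), (178, 1, 185, 175), (180, 0, 186, 174), (182, 0, 190, 146), (184, 1, 200, 105), (186, 0, 197, 104), (188, 1, 197, 105), (190, 0, 200, 108), (192, 1, 186, 157), (194, 0, 197, 107), (196, 1, 198, 105), (198, 0, 197, 104), (200, 0, 197, 104), (202, 0, 196, 105), (204, 0, 195, 105), (206, 0, 199, 105), (208, 0, 200, 104), (210, 0, 198, 106), (212, 0, 194, 121), (214, 0, 183, 170), (216, 1, 182, 177), (218, 0, 183, 177), (220, 1, 185, 175), (222, 1, 187, 174), (224, 0, 188, 173), (226, 1, 189, 171), (228, 1, 189, 169), (230, 0, 189, 168), (232, 1, 188, 173), (234, 0, 187, 174), (236, 1, 188, 173), (238, 0, 187, 173)]
```

Saucer lip edge is at row 141 and pot foot at row 183, so the pot is about 4 mm behind centre. Correcting +x while lowering.

{"api": "apply_moves", "payload": {"moves": [0.1,0,-0.1,0,0,0,0.17,0,-0.2,0,0,0,0.17,0,-0.3,0,0,0,0.17,0,-0.38,0,0,0,0.17,0,-0.44,0,0,0,0.17,0,-0.44,0,0,0]}}

```text
clock: 28.93
tcp_pos: [0.5768, -0.0195, 0.0306]
orientation: [0.0, 1.0, -0.0, 0.0]
wrist_force: [-0.8, 0.3, 0.5]
finger_gap: 0.0677
grip_force: 34.8
```

{"api": "apply_moves", "payload": {"moves": [0,0,-0.04,0,0,0,0,0,-0.06,0,0,0,0,0,-0.06,0,0,0]}}

```text
clock: 29.18
tcp_pos: [0.5768, -0.0195, 0.0305]
orientation: [0.0, 1.0, -0.0, 0.0]
wrist_force: [-4.9, 0.7, 11.3]
finger_gap: 0.0679
grip_force: 35.7
```

Contact. Release, rise, and back off to the right so the cameras see all four.

{"api": "apply_moves", "payload": {"moves": [0,0,0,0,0,0,0,0,0,0,0,0,0,0,0,0,0,0,0,0,0,0,0,0,0,0,0,0,0,0,0,0,0.5,0,0,0,0,0,1.5,0,0,0,0,0,2.8,0,0,0,0,0,4.2,0,0,0,0,0,5.5,0,0,0,0,0,6.8,0,0,0,-0.5,0,7.8,0,0,0,-1.5,0,8.6,0,0,0,-2.7,0,9,0,0,0,-4,0,9,0,0,0,-5,0,9,0,0,0,-5.6,0,9,0,0,0,-6,0,9,0,0,0,-6,0,9,0,0,0], "claw": 100}}

```text
clock: 30.77
tcp_pos: [0.4251, -0.0193, 0.2541]
orientation: [0.0, 1.0, -0.0, -0.0]
wrist_force: [-0.1, 0.4, -0.1]
finger_gap: 0.0856
grip_force: 0.0
```

```bash
python3 - <<'E'
from h import *
w=cam('wrist');s=cam('scene')
a=cv2.resize(w['image'][0:250],(640,250)); b=cv2.resize(s['image'][90:350,230:430],None,fx=1.3,fy=1.3)
pad=np.zeros((b.shape[0],640,3),np.uint8);pad[:,:b.shape[1]]=b
cv2.imwrite('pics/final.png',np.vstack([a,pad]));print(status.get_state()['tcp_pos'])
E
```

```text
[ 0.42747386 -0.01960109  0.25403039]
```

View pics/final.png

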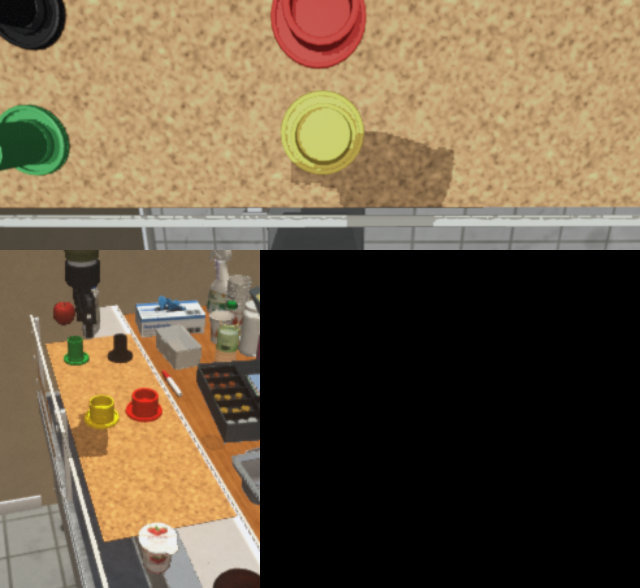

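All four stand upright and centred on their own saucers: pots at (322,133) and (319,20), beakers at the left. The tub has not moved. The gripper hides the bottle in this view, but the arm never went near it.

```bash
python3 -c "
from workcell import job;print(job.hand_in())"
```

```text
the job is handed in; nothing more can be done
None
```

The job is handed in: both beakers and both pots stand upright on the saucers of their own colours at about 31 s, nothing was knocked over, the tub has not moved, and the bottle (hidden in the last picture) was never approached.

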